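Put the caliper away in its latching case

ROBOT

A 6-joint arm with a two-finger parallel gripper is mounted at the origin on a cart in front of the work surface, level with it; the furniture and walls round the work are solid. World frame = base frame: x ahead of the robot, y to its left, z up, the work surface at z = 0. Lengths are in m, angles in rad, forces in N, time in s.
With the tool pointing down it reaches from about 0.3 to 0.875 m from the base axis. Payload 6.4 kg.
Tool frame: the origin (TCP) lies midway between the tips of the shut fingers; the grasp point (between the pads) lies 19 mm behind it (ctrl.hold_point_z is the distance from the TCP to the grasp point, in m); z points along the fingers, y is the line along which they close (so a half turn about z gives the same grasp; the last joint's range is limited). The gripper opens to 85 mm and grips with 20 to 120 N. Pads are 22 mm wide; open, the fingers measure 114 mm over their backs; the gripper's body (76 mm by 85 mm) begins 54 mm behind the grasp point. The pads swing forward as they close: fully open they stand 13 mm farther back than shut.
Start: joints at [0.995, 0.181, 1.607, -0, 1.354, -0.206], TCP at [0.208, 0.536, 0.231] pointing down, gripper open.
Joint ranges: [-2.99, 2.99], [-0.89, 2.07], [0.3, 2.58], [-1.14, 4.28], [0, 2.63], [-3.12, 3.12]. Speed limits (rad/s): [2.57, 2.57, 3.01, 3.14, 3.14, 3.14].

INTERFACE

Orientations are given as a unit quaternion [w, x, y, z].
In Python, from bench import ctrl gives the robot as it stands.
- The arm moves only by the tool carry_out, never from a script. Its argument "plan" is text: rows parted by semicolons, each of 6 numbers parted by spaces: the shift along the tool's x, y, z as a fraction of full scale, then the turn, a rotation vector about the tool's x, y, z as a fraction of full scale. A call has exactly 8 rows; each row shifts and turns the commanded pose from where the row before left it, along the tool's axes as they then stand; what a row does not reach is not made up. Full scale, the value 1, is 40 mm for a shift and 0.1 rad for a turn. A row lasts 1/12 s, in which the tool goes at most 41.7 mm and 7.16 degrees, less where a joint would pass 70% of its speed; a pose out of reach is approached as far as the arm can. A call with a number of a shift or a turn outside -1 to 1 is refused whole. A call with a gripper value outside its range is refused whole. "claw" is the gripper's target within -1 to 1 (shut at 1, half-way at 0, fully open at -1), set as the call begins (left out, the last holds). The fingers move at their own pace and stop on an object; the grip force is fixed at half the most. Time passes only in rows, so rows that do not move let the fingers close, or fill a call up. It gives the time, the measured TCP pose, the force, the opening and the grip force at its end, in the units of the state.
- ctrl.get_obs(): the state, without advancing time (a new reading comes with each control period).
- ctrl.camera(name): name is "scene" or "top"; returns a dict with "pixels" (420x560x3 uint8, red, green, blue), "mtx" (3x3 intrinsics, pixels), "k1" (the pictures are not rectified: a ray, as slopes to the right and down, at radius r is drawn at 1 + k1 r^2 times it, then the intrinsics apply), "R" (3x3) and "t" (3): a world point X has camera coordinates R X + t. Camera axes: x right, y down, z forward; pixel columns grow to the right and rows downward; lengths in m; the calibration is good to about 2 mm. A picture is of the moment at which its call begins. There is no depth.
- ctrl.hand_in(): hands the job in; it is judged then, once.
The state is a dict: "time_s": time; "q": joint angles; "dq": joint speeds; "joint_efforts": joint torques, N m; "eef_pos": TCP position; "eef_rot": TCP orientation; "wrist_force": force on the tool from outside, world axes, zero at the start; "torque": the same for the moment, N m; "opening": opening from 0.0 (shut) to 1.0 (fully open); "grasp_force": force on a finger pad.
Only numpy, scipy, OpenCV 4.12 (cv2) and the standard library are available. Lean on these libraries where they do the work, as an engineer would, in place of code of your own. Each camera call takes 0.05 s, during which the arm holds its last target. There are 200 camera calls.

TASK

Put the caliper away: press the orange thumb latch so that the sprung lid of its case pops fully open, lay the caliper gently into the matching cut-out in the foam so that it lies flat and fully down, then swing the lid over and press it until the latch snaps and keeps it shut. The plastic is thin, so feel your way and never push on the case, lid or latch with more than 25 N; leave the spring clamp, the mixing cup and the syringe where they are.

Things in the scene. Friction and masses are not known exactly. Their poses are not given: they have to be found in the camera images.
- case: Black caliper case, 113 deep x 248 wide x 34 mm high when shut, does not slide; its underside stands 0 to 4 mm above the table on rubber feet. Origin: centre of its underside; x from the latch side (front) to the hinge side (back), y along its length, z up. Rim 22 mm, yellow foam floor 6 mm, dark foam top 17 mm above the underside. Case, lid and latch crack above 25 N of push.
- case_nest (a point): Where point caliper_grip must come to lie, 38 mm from the case's centre towards -y, 14 mm above its underside; axes as the case. Fits one way only: caliper x and y opposite to case x and y (half a turn about z), jaws at the case's -y end. Play 3.5 mm in x with 3 mm bevels on top, 5.5 mm in y up to the end walls. Finger bays (floor 6 mm up), 28 mm beside the head on both sides, 62 mm long.
- lid_hinge (a point): Middle of the lid's hinge axis: 57.5 mm behind the case's centre (case +x), 22 mm above the underside. The axis runs along case y. The point turns with the lid.
- lid_front (a point): Point on the lid's outer face near its front edge, where to press it shut: 104.5 mm from the hinge axis, outer face 12 mm outwards from the plane of the hinge. It moves with the lid. Lid: stiff plate, 113 mm from hinge to front edge, 245 mm wide.
- lid (a joint): Lid angle in rad: about 0.004 shut and latched, 1.83 fully open (standing, leaning 15 degrees back). A spring opens it with 1 to 2 N at the front edge; it stays up by itself and comes up again if let go unlatched. In the last 3 mm a rubber seal on the front rim pushes back too, rising to about 12 N; the lid stops hard at -0.006, 1 mm below latched.
- latch (a joint): Rocker latch angle in rad: 0 at rest, hook over the lid's front lip; grows as the thumb pad is pressed down. At about 0.13 to 0.15 the lid is freed (4 to 5 N on the pad, 3 mm down); it stops hard at 0.21 (4 mm). Springs back when let go. Shutting, the lid pushes the hook aside at 6 to 8 N, then squeezes the seal; the hook snaps home (back to 0) at 12 to 15 N down near the lid's front edge.
- latch_pad (a point): Middle of the top of the orange thumb pad in front of the case, 32 mm wide (case y), 25 mm deep (case x), 18.5 mm above the case's underside; press it straight down. Its orange hook stands 33 mm high, 15 mm from this point towards the case.
- caliper_grip (a point): Digital caliper, closed, lying flat, 70 x 228 x 18 mm, 150 g, delicate. This point: middle of the width of the black head at its grip, 8 mm above the underside, 8 mm from the centre of mass; axes as the caliper: y along the beam to the jaws, z up. Head: 34 mm wide (x), from y -15 to +55 of here, widest 9 to 16 mm above the underside. Jaws y +50 to +76, x -44 to +26. Beam 16 mm wide to y -152.
- spring_clamp_1: Orange spring clamp, 52 x 110 x 19 mm, origin under its centre. Bystander, leave it alone.
- mix_cup_1: Clear mixing cup with a stirring stick, 66 x 66 x 85 mm, origin under its centre. Bystander, leave it alone.
- syringe: White syringe, 30 x 134 x 22 mm, origin under its centre. Bystander, leave it alone.

How it is judged:
On the way, in this order (a step that is already met when the one before it is completed fails the run):
1. the thumb latch is pressed (value of joint latch above 0.1 rad).
2. the lid has sprung fully open (value of joint lid above 1.6 rad), for 0.2 s.
3. the caliper lies in its cut-out, let go, with the lid still open (x of caliper_grip in the frame of case_nest between -0.005 and 0.005 m and y of caliper_grip in the frame of case_nest between -0.007 and 0.007 m and z of caliper_grip in the frame of case_nest between -0.003 and 0.003 m and angle between the y axis of caliper_grip and the y axis of case_nest, either way round below 0.06 rad and angle between caliper_grip's own z axis and vertical below 0.05 rad and value of joint lid above 1.2 rad and contact force between the fingers and caliper below 0.3 N), for 0.2 s.
At the end, for the whole second after the job is handed in: The lid is shut and held by the latch (lid angle under 0.025 rad, latch back at rest under 0.04 rad), with the caliper inside, flat in its cut-out: its grip point within 5 mm across, 7 mm along and 3 mm in height of the nest point, and straight to within 0.06 rad (value of joint lid below 0.025 rad and value of joint latch below 0.04 rad and x of caliper_grip in the frame of case_nest between -0.005 and 0.005 m and y of caliper_grip in the frame of case_nest between -0.007 and 0.007 m and z of caliper_grip in the frame of case_nest between -0.003 and 0.003 m and angle between the y axis of caliper_grip and the y axis of case_nest, either way round below 0.06 rad and angle between caliper_grip's own z axis and vertical below 0.05 rad); the robot touches nothing.
It fails at once if the case, lid or latch is pushed with more than 25 N (contact force between any of the fingers, the arm and case above 25 N).
It fails at once if the caliper is dropped or forced into the case (more than 40 N between them) (contact force between caliper and case above 40 N).
It fails at once if a bystander is pushed out of place (more than 20 mm) (distance of any of spring_clamp_1, mix_cup_1, syringe from where it was at the start of the episode above 0.02 m).
It also fails if it takes over 70 s, if anything falls off the work surface, if the arm or the gripper's body presses on something with over 40 N, if the wrist force passes 120 N, or if a joint passes its speed limit or range.

## Working session

There is one attempt and no reset: what is moved stays moved. The work goes in short steps, Python scripts to look and compute and a tool call to move; the robot and the scene stay as the last step left them, time stands still between calls to the robot, and variables do not carry over. Pictures are saved under pics/ and viewed, at most 10 in all, crops included, and the job is handed in when it is done.

Besides the shell and the picture viewer there is one more tool, called by a JSON object that holds its "op" and its "data". carry_out: Moves the arm, as the interface text tells. Shift numbers are shares of 40 mm and turn numbers shares of 0.1 rad, none past 1 either way. Its arguments: {"type":"object","properties":{"plan":{"type":"string"},"claw":{"type":"number"}},"required":["plan"]}

```bash
mkdir -p pics; cat > h.py <<'E'
import numpy as np, cv2
from bench import ctrl
def snap(n,f):
    c=ctrl.camera(n); cv2.imwrite(f'pics/{f}.png',c['pixels'][:,:,::-1]); np.savez(f'pics/{f}.npz',**c); return c
def ray(c,u,v):
    K=np.array(c['mtx']);d=np.array([(u-K[0,2])/K[0,0],(v-K[1,2])/K[1,1]]);s=d.copy()
    for _ in range(30): s=d/(1+float(c['k1'])*(s@s))
    R=np.array(c['R']);t=np.array(c['t']);o=-R.T@t;w=R.T@np.array([s[0],s[1],1]);return o,w/np.linalg.norm(w)
def onz(c,u,v,z):
    o,w=ray(c,u,v);return o+w*(z-o[2])/w[2]
def proj(c,X):
    p=np.array(c['R'])@X+np.array(c['t']);s=p[:2]/p[2];s=s*(1+float(c['k1'])*(s@s));K=np.array(c['mtx']);return K[0,0]*s[0]+K[0,2],K[1,1]*s[1]+K[1,2]
E
python3 - <<'E'
from h import *
for n in('top','scene'):
    c=snap(n,n+'0');print(n,c['k1'],c['mtx'],-np.array(c['R']).T@c['t'],c['R'])
print(ctrl.get_obs())
E
```

```text
top -0.07204797552953363 [[474.77720349   0.         283.36525632]
 [  0.         474.77720349 212.80687233]
 [  0.           0.           1.        ]] [0.44388359 0.23631748 1.02371763] [[ 0.00534514 -0.9999852  -0.00101458]
 [-0.98962882 -0.00514413 -0.14355607]
 [ 0.14354873  0.00177138 -0.98964167]]
scene -0.15497215206470946 [[469.24010241   0.         276.78470357]
 [  0.         469.24010241 217.868079  ]
 [  0.           0.           1.        ]] [ 0.20909548 -0.30704213  0.64277091] [[ 0.82654674 -0.56259357  0.01757745]
 [-0.35360476 -0.54329638 -0.76144121]
 [ 0.43793169  0.62315128 -0.64799561]]
{'time_s': 0.1, 'q': array([ 9.94694952e-01,  1.81500607e-01,  1.60790495e+00, -2.15046657e-05,
        1.35384764e+00, -2.06296354e-01]), 'dq': array([-0.00028009, -0.00149712, -0.00169278, -0.00092479, -0.00117014,
       -0.00096022]), 'joint_efforts': array([ 8.62503894e-04, -4.45876622e+01, -3.52240419e+01, -1.86246789e-04,
        4.22053490e-03, -3.40857275e-05]), 'eef_pos': array([0.20752654, 0.53569324, 0.23045671]), 'eef_rot': array([-3.06874591e-04,  1.83848360e-01,  9.82954267e-01, -7.71549180e-04]), 'wrist_force': array([-0.23047162,  0.48218084, -0.56465491]), 'torque': array([-0.02445512, -0.06955513,  0.05089207]), 'grasp_force': 0.0, 'opening': 1.000404961676002}
```

View pics/top0.png

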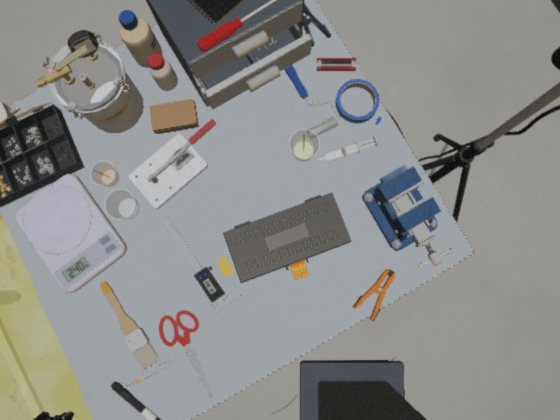

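View pics/scene0.png

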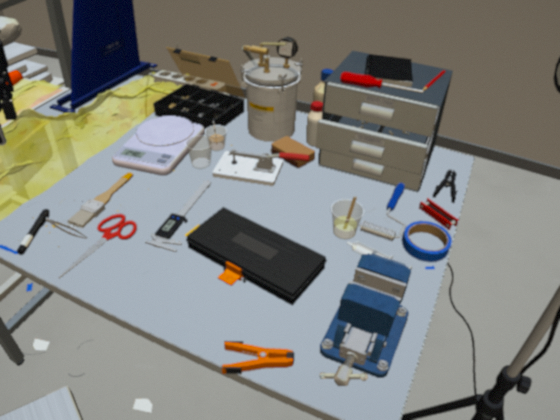

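The case is at top pixel (287,237) with its latch at (299,270). The caliper head is at (210,283), with the beam up-left to (170,220) and the jaws at (228,300). The clamp is at (377,295), the cup at (304,146) and the syringe at (348,150).

```bash
python3 - <<'E'
from h import *
c=dict(np.load('pics/top0.npz'));s=dict(np.load('pics/scene0.npz'))
for n,c,box,ob in(('top',c,(215,185,360,285),(285,260,315,282)),('scene',s,(180,200,335,300),(215,258,250,288))):
    im=c['pixels'];hsv=cv2.cvtColor(im,cv2.COLOR_RGB2HSV);x0,y0,x1,y1=box
    m=np.zeros(im.shape[:2],np.uint8);m[y0:y1,x0:x1]=(im.max(2)<115)[y0:y1,x0:x1]*255
    if n=='top': m=cv2.morphologyEx(m,cv2.MORPH_OPEN,np.ones((5,5)))
    k=max(cv2.findContours(m,0,2)[0],key=cv2.contourArea)
    print(n,cv2.contourArea(k));
    if n=='top':
        b=cv2.boxPoints(cv2.minAreaRect(k));P=np.array([onz(c,u,v,.034)[:2] for u,v in b]);print(b.round(1),P.round(4),P.mean(0),np.linalg.norm(np.diff(P,axis=0),axis=1))
    x0,y0,x1,y1=ob;o=np.zeros_like(m);o[y0:y1,x0:x1]=cv2.inRange(hsv,(5,150,120),(22,255,255))[y0:y1,x0:x1]
    ys,xs=np.nonzero(o);print('orange',xs.mean(),ys.mean(),len(xs),onz(c,xs.mean(),ys.mean(),.0205),cv2.minAreaRect(np.c_[xs,ys].astype(np.float32)))
t=dict(np.load('pics/top0.npz'))['pixels'];s=s['pixels']
a=cv2.resize(t[200:320,150:290],(560,480),interpolation=cv2.INTER_CUBIC)
b=cv2.resize(t[210:290,215:360],(800,441),interpolation=cv2.INTER_CUBIC)
cv2.imwrite('pics/a.png',a[:,:,::-1]);cv2.imwrite('pics/b.png',b[:,:,::-1])
E
```

```text
top 6117.0
[[221.2 230.9]
 [331.7 190. ]
 [351.1 242.3]
 [240.5 283.2]] [[0.5485 0.3684]
 [0.637  0.1357]
 [0.5259 0.0962]
 [0.44   0.3259]] [0.53782911 0.23154186] [0.24894184 0.11792541 0.24520435]
orange 298.59708737864077 269.29611650485435 206 [0.4696369  0.20546867 0.0205    ] ((298.6986389160156, 269.3630065917969), (15.215349197387695, 13.927896499633789), 69.44395446777344)
scene 6515.5
orange 230.29328621908127 273.68904593639576 283 [0.47249001 0.20900222 0.0205    ] ((231.10003662109375, 273.8000183105469), (19.677398681640625, 19.230182647705078), 26.56505012512207)
```

View pics/a.png

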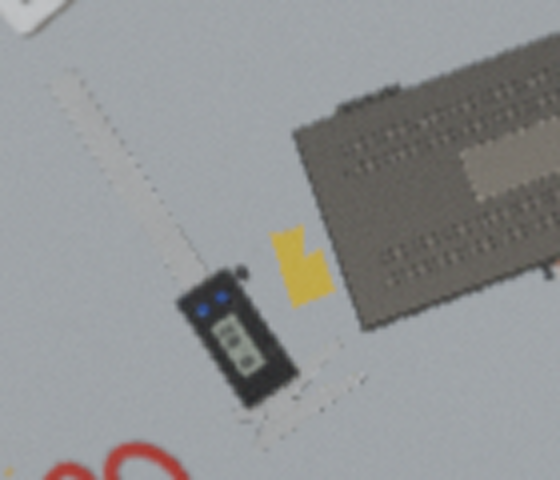

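View pics/b.png

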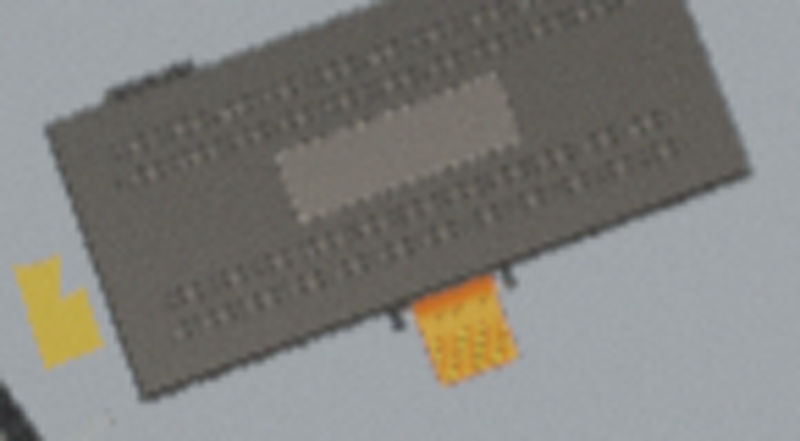

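The first crop shows the caliper head corners at crop (178,302), (228,270), (298,375), (248,408), with the beam up-left and jaws at the lower right. The second shows the lid front corners at (148,400) and (750,172) and the pad centred at (468,333).

```bash
cat >> h.py <<'E'
from scipy.spatial.transform import Rotation as Ro
def az2R(deg,tilt=0):
    a=np.radians(deg);x=np.array([np.cos(a),np.sin(a),0]);z=np.array([0,0,-1.]);return np.c_[x,np.cross(z,x),z]
def to(p,az=None,ob=None):
    "shift in tool units (40mm) and turn (0.1 rad) to the pose"
    ob=ob or ctrl.get_obs();q=ob['eef_rot'];R=Ro.from_quat([q[1],q[2],q[3],q[0]]).as_matrix()
    d=R.T@(np.array(p)-ob['eef_pos'])/.04
    T=None if az is None else Ro.from_matrix(R.T@az2R(az)).as_rotvec()/.1
    return d.round(3),None if T is None else T.round(3)
E
python3 - <<'E'
from h import *
c=dict(np.load('pics/top0.npz'))
A=lambda u,v,z:onz(c,150+u/4,200+v/4,z)[:2]
B=lambda u,v,z:onz(c,215+u/5.517,210+v/5.517,z)[:2]
LL,LR,UL=B(148,397,.036),B(750,168,.036),B(48,130,.036)
y=(LL-LR)/np.linalg.norm(LL-LR);print('yaw',np.degrees(np.arctan2(-y[0],y[1])),np.linalg.norm(LL-LR),np.linalg.norm(UL-LL))
x=np.array([y[1],-y[0]]);cen=(LL+LR)/2+x*56;print('cen',cen,'lid back mid chk',UL-LL, 'pad',B(468,333,.0205),'pred',cen-x*75.5e-3)
h=[A(*p,.016) for p in((178,302),(228,270),(298,375),(248,408))]
a,b=(h[0]+h[1])/2,(h[2]+h[3])/2;d=(b-a)/np.linalg.norm(b-a);print('cal',np.degrees(np.arctan2(d[1],d[0])),np.linalg.norm(b-a),np.linalg.norm(h[1]-h[0]),'grip',a+d*.015,'beam tip',A(65,82,.006),'pred',a+d*.015-d*.152)
s=dict(np.load('pics/scene0.npz'))
for n,p in(('pad',[*B(468,333,.0205),.0205]),('LL',[*LL,.036]),('LR',[*LR,.036]),('grip',[*(a+d*.015),.016])):print(n,proj(s,np.array(p)))
i=s['pixels'];cv2.imwrite('pics/c.png',cv2.resize(i[180:310,140:340],(800,520),interpolation=cv2.INTER_CUBIC)[:,:,::-1])
E
```

```text
yaw 21.030647802355322 0.24247650726506928 0.10764742821533324
cen [52.75582079 20.30641644] lid back mid chk [0.10008043 0.0396469 ] pad [0.46742712 0.20287843] pred [52.68534995 20.27932197]
cal -145.0177959128654 0.06685608963247314 0.031164640060458798 grip [0.45147584 0.40350571] beam tip [0.573306   0.49231402] pred [0.57601402 0.49065065]
pad (np.float64(229.55755543018273), np.float64(276.9420368924624))
LL (np.float64(186.36594704983065), np.float64(237.38561064847573))
LR (np.float64(292.90125622961824), np.float64(294.84067590475945))
grip (np.float64(174.17657178110102), np.float64(220.55205962675257))
```

{"op": "carry_out", "data": {"plan": "0 0 0 0 0 1;0 0 0 0 0 1;0 0 0 0 0 1;0 0 0 0 0 1;0 0 0 0 0 1;0 0 0 0 0 1;0 0 0 0 0 1;0 0 0 0 0 1", "claw": 1}}

```text
time_s: 0.77
eef_pos: [0.2076, 0.5359, 0.2307]
eef_rot: [0.0, 0.554, 0.832, -0.001]
wrist_force: [-0.3, -0.2, -0.8]
opening: 0.002
grasp_force: 0.0
```

{"op": "carry_out", "data": {"plan": "0 0 0 0 0 1;0 0 0 0 0 1;0 0 0 0 0 1;0 0 0 0 0 1;0 0 0 0 0 1;0 0 0 0 0 1;0 0 0 0 0 1;0 0 0 0 0 1"}}

```text
time_s: 1.43
eef_pos: [0.2076, 0.5359, 0.2307]
eef_rot: [0.0, 0.835, 0.551, -0.0]
wrist_force: [-0.5, -0.1, -0.1]
opening: -0.0
grasp_force: 0.0
```

{"op": "carry_out", "data": {"plan": "0 0 0 0 0 1;0 0 0 0 0 1;0 0 0 0 0 1;0 0 0 0 0 1;0 0 0 0 0 1;0 0 0 0 0 1;0 0 0 0 0 1;0 0 0 0 0 1"}}

```text
time_s: 2.1
eef_pos: [0.2076, 0.5359, 0.2308]
eef_rot: [0.0, 0.983, 0.182, -0.0]
wrist_force: [0.7, -0.5, 0.2]
opening: -0.001
grasp_force: 0.0
```

View pics/c.png

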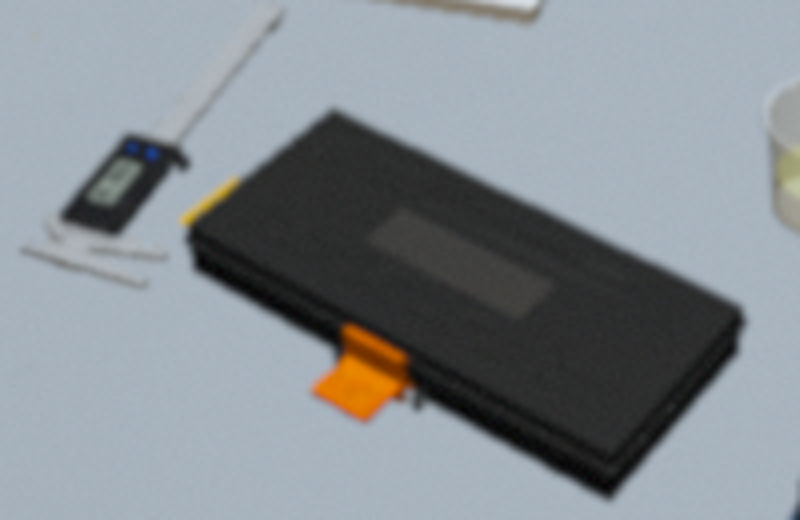

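```bash
python3 - <<'E'
from h import *
print(to([.4646,.203,.05],21))
E
```

```text
(array([ 3.016, 10.07 ,  4.523]), array([0.006, 0.008, 0.003]))
```

{"op": "carry_out", "data": {"plan": "0.3 0.95 0 0 0 0;0.3 0.95 0 0 0 0;0.3 0.95 0 0 0 0;0.3 0.95 0 0 0 0;0.3 0.95 0 0 0 0;0.3 0.95 0 0 0 0;0.3 0.95 0 0 0 0;0.3 0.95 0 0 0 0"}}

```text
time_s: 2.77
eef_pos: [0.4083, 0.286, 0.2311]
eef_rot: [0.0, 0.983, 0.185, -0.0]
wrist_force: [0.5, 0.5, 0.5]
opening: 0.004
grasp_force: 0.0
```

{"op": "carry_out", "data": {"plan": "0.2 0.82 0 0 0 0;0.2 0.82 0.2 0 0 0;0.2 0.82 0.4 0 0 0;0 0 0.95 0 0 0;0 0 0.95 0 0 0;0 0 0.95 0 0 0;0 0 0.95 0 0 0;0 0 0 0 0 0"}}

```text
time_s: 3.43
eef_pos: [0.4591, 0.2033, 0.0475]
eef_rot: [-0.0, 0.983, 0.184, -0.008]
wrist_force: [-3.2, -0.9, -0.5]
opening: -0.003
grasp_force: 0.0
```

```bash
python3 - <<'E'
from h import *
print(to([.4646,.203,.03],21),ctrl.get_obs()['eef_pos'],ctrl.get_obs()['wrist_force'])
i=snap('scene','s1')['pixels'];cv2.imwrite('pics/d.png',cv2.resize(i[150:300,150:350],(800,600),interpolation=cv2.INTER_CUBIC)[:,:,::-1])
E
```

```text
(array([0.131, 0.057, 0.437]), array([-0.028,  0.149,  0.046])) [0.45914587 0.20326691 0.04754742] [-3.2272928  -0.91928112 -0.47880869]
```

View pics/d.png

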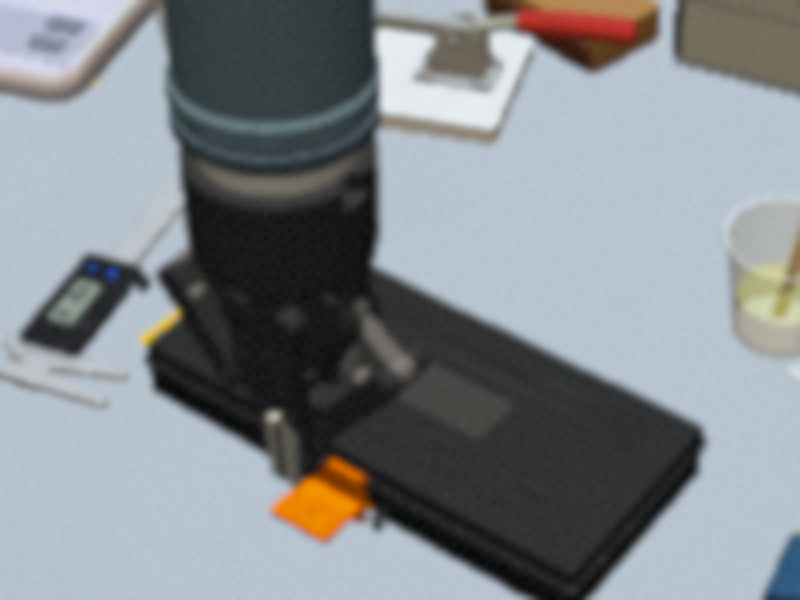

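The gripper is over the latch, with its tip near crop (290,475), left of the pad centre at crop (325,500). I'll check whether it has settled.

```bash
python3 - <<'E'
from h import *
o=ctrl.get_obs();print(to([.4646,.203,.03],21),o['eef_pos'],o['wrist_force'])
c=dict(np.load('pics/s1.npz'))
for p in(o['eef_pos'],[.4674,.203,.0205]):u,v=proj(c,np.array(p));print((u-150)*4,(v-150)*4)
E
```

```text
(array([0.069, 0.051, 0.532]), array([-0.02 ,  0.105,  0.051])) [0.46152718 0.20393151 0.05130305] [0.06607328 0.70937662 0.50408945]
301.6851051671365 463.7460110504617
318.04122202855626 507.623494145789
```

{"op": "carry_out", "data": {"plan": "0 0 0.15 0 0 0;0 0 0.15 0 0 0;0 0 0.15 0 0 0;0 0 0.1 0 0 0;0 0 0 0 0 0;0 0 0.02 0 0 0;0 0 0.02 0 0 0;0 0 0 0 0 0"}}

```text
time_s: 4.15
eef_pos: [0.466, 0.2049, 0.032]
eef_rot: [0.0, 0.983, 0.185, 0.0]
wrist_force: [-0.6, 0.7, 0.1]
opening: 0.001
grasp_force: 0.0
```

{"op": "carry_out", "data": {"plan": "-0.06 0.02 0.04 0 0 0;0 0 0.04 0 0 0;0 0 0.04 0 0 0;0 0 0.03 0 0 0;0 0 0.03 0 0 0;0 0 0.03 0 0 0;0 0 0.02 0 0 0;0 0 0 0 0 0"}}

```text
time_s: 4.82
eef_pos: [0.4637, 0.2032, 0.0223]
eef_rot: [-0.0, 0.983, 0.185, -0.0]
wrist_force: [0.1, -0.4, 0.3]
opening: -0.002
grasp_force: 0.0
```

{"op": "carry_out", "data": {"plan": "0 0 0.02 0 0 0;0 0 0.02 0 0 0;0 0 0.02 0 0 0;0 0 0.02 0 0 0;0 0 0.02 0 0 0;0 0 0 0 0 0;0 0 0 0 0 0;0 0 0 0 0 0"}}

```text
time_s: 5.48
eef_pos: [0.4632, 0.203, 0.0188]
eef_rot: [0.0, 0.983, 0.185, -0.001]
wrist_force: [-4.1, -2.4, 7.2]
opening: 0.001
grasp_force: 4.1
```

{"op": "carry_out", "data": {"plan": "-0.02 0 0 0 0 0;-0.02 0 0.01 0 0 0;-0.02 0 0.01 0 0 0;0 0 0 0 0 0;0 0 0 0 0 0;0 0 0 0 0 0;0 0 0 0 0 0;0 0 0 0 0 0"}}

```text
time_s: 6.15
eef_pos: [0.4632, 0.2029, 0.0189]
eef_rot: [-0.0, 0.983, 0.185, 0.002]
wrist_force: [-0.5, 0.6, 7.3]
opening: -0.001
grasp_force: 3.4
```

```bash
python3 - <<'E'
from h import *
i=snap('scene','s2')['pixels'];cv2.imwrite('pics/e.png',cv2.resize(i[150:300,150:350],(800,600),interpolation=cv2.INTER_CUBIC)[:,:,::-1])
o=ctrl.get_obs();print(o['eef_pos'],o['wrist_force'])
E
```

```text
[0.46316762 0.20287453 0.01885663] [-0.19597734  1.21670097  7.2092128 ]
```

View pics/e.png

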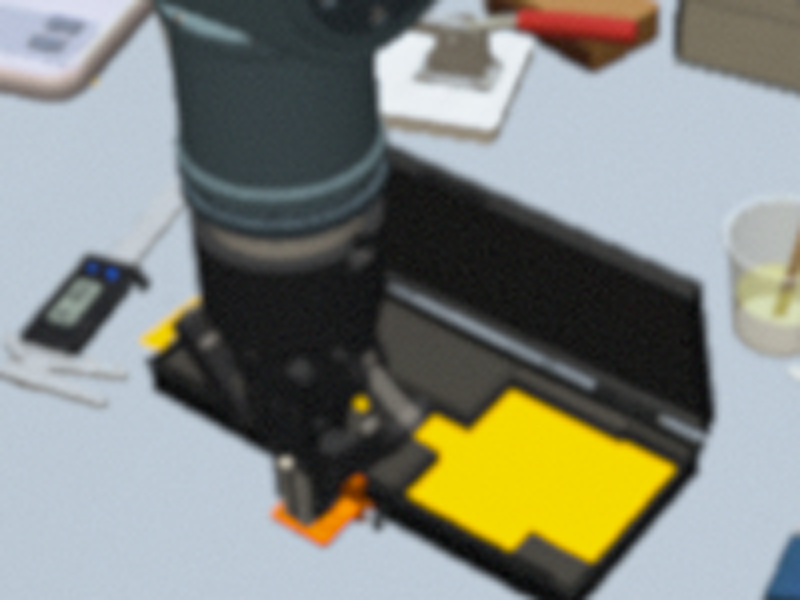

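The lid stands fully open, with the yellow cut-out visible around crop (540,470). Next I retreat up and measure the foam from the top camera.

{"op": "carry_out", "data": {"plan": "0 0 -0.3 0 0 0;0 0 -0.9 0 0 0;0 0 -0.9 0 0 0;-0.2 0 -0.9 0 0 0;-0.5 -0.9 0 0 0 0.5;-0.2 -0.9 0 0 0 -1;0 -0.9 0 0 0 -1;0 -0.9 0 0 0 -1", "claw": -0.4}}

```text
time_s: 6.87
eef_pos: [0.3702, 0.3225, 0.1389]
eef_rot: [-0.0, 0.951, 0.308, 0.001]
wrist_force: [1.1, 0.9, -0.1]
opening: 0.699
grasp_force: 0.0
```

```bash
python3 - <<'E'
from h import *
i=snap('top','t1')['pixels'];cv2.imwrite('pics/f.png',cv2.resize(i[170:320,190:370],(720,600),interpolation=cv2.INTER_CUBIC)[:,:,::-1])
o=ctrl.get_obs();print(o['eef_pos'],o['opening'],to([.4515,.4035,.12],35.7))
E
```

```text
[0.3665741  0.32697357 0.13869977] 0.6993480871694806 (array([ 2.844, -0.279,  0.472]), array([-0.033, -0.012,  0.119]))
```

View pics/f.png

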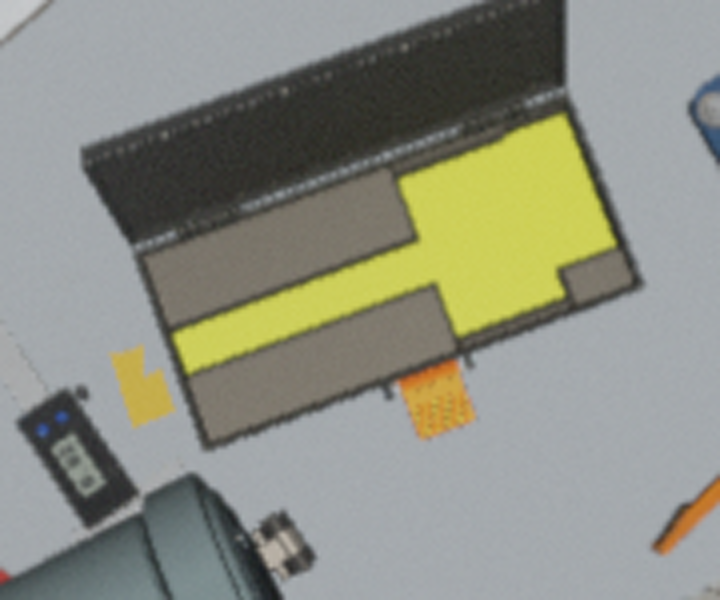

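The top view shows the open case. The beam slot runs from crop (180,352) to (425,267), the front rim corners are at (207,447) and (640,285), and the bay steps at (435,288) and (405,180).

```bash
python3 - <<'E'
from h import *
c=dict(np.load('pics/t1.npz'))
A=lambda u,v,z:onz(c,190+u/4,170+v/4,z)[:2]
FL,FR=A(207,447,.0255),A(640,285,.0255);y=(FL-FR)/np.linalg.norm(FL-FR);x=np.array([y[1],-y[0]])
print('len',np.linalg.norm(FL-FR),'yaw',np.degrees(np.arctan2(-y[0],y[1])))
cen=(FL+FR)/2+x*.0565;print('cen',cen,'pad',A(437,402,.0205))
for n,p,z in(('up',(172,330),.0095),('up',(415,245),.0095),('lo',(187,375),.0205),('lo',(435,288),.0205),('bayback',(400,180),.0095),('bayfrontstep',(457,337),.0205),('slotLend',(180,352),.0205),('Rwall',(595,180),.0095),('backleft rim',(135,247),.0255),('backright',(572,97),.0255)):
    d=A(*p,z)-cen;print(n,(d@x).round(4),(d@y).round(4))
print('nest',cen-.038*y)
# caliper head, dark mask
im=c['pixels'];m=np.zeros(im.shape[:2],np.uint8);m[262:305,192:228]=(im.max(2)<75)[262:305,192:228]*255
m=cv2.morphologyEx(m,cv2.MORPH_CLOSE,np.ones((7,7)));m=cv2.morphologyEx(m,cv2.MORPH_OPEN,np.ones((5,5)))
k=max(cv2.findContours(m,0,2)[0],key=cv2.contourArea);r=cv2.minAreaRect(k);b=cv2.boxPoints(r);print(r)
P=np.array([onz(c,u,v,.015)[:2] for u,v in b]);print(P.round(4))
E
```

```text
len 0.24256395527024735 yaw 20.718255537539882
cen [0.53872127 0.23064835] pad [0.46712642 0.20409385]
up 0.0088 0.1192
up 0.0063 -0.0184
lo -0.0173 0.1189
lo -0.0198 -0.0197
bayback 0.0421 -0.0232
bayfrontstep -0.0481 -0.0214
slotLend -0.0046 0.1182
Rwall 0.0053 -0.1219
backleft rim 0.0554 0.1216
backright 0.0499 -0.1241
nest [0.55216464 0.19510576]
((211.0, 286.9999694824219), (38.274314880371094, 14.42220401763916), 56.30992889404297)
[[0.4561 0.4256]
 [0.4732 0.4006]
 [0.4069 0.3542]
 [0.3901 0.3791]]
```

```bash
python3 - <<'E'
from h import *
c=dict(np.load('pics/t1.npz'))
hsv=cv2.cvtColor(c['pixels'],cv2.COLOR_RGB2HSV);m=cv2.inRange(hsv,(22,110,100),(38,255,255));m[:, :230]=0
k=max(cv2.findContours(m,0,2)[0],key=cv2.contourArea);print(cv2.contourArea(k))
M=np.zeros_like(m);cv2.drawContours(M,[k],-1,255,-1)
up=[];lo=[]
for u in range(238,291):
    v=np.nonzero(M[:,u])[0]; up.append((u,v.min()-.5)) ; lo.append((u,v.max()+.5)) if u<=295 else 0
for n,e,z in(('up',up,.0095),('up',up,.0205),('lo',lo,.0205)):
    P=np.array([onz(c,*p,z)[:2] for p in e]);vx,vy,x0,y0=cv2.fitLine(P.astype(np.float32),cv2.DIST_HUBER,0,.01,.01).ravel()
    a=np.degrees(np.arctan2(-vx*np.sign(vy),abs(vy)));ax=np.radians(20);nx=np.array([np.cos(ax),np.sin(ax)]);q=np.array([x0,y0]);q=q+np.array([vx,vy])*((.25-y0)/vy);print(n,z,'yaw',a,'x at y=.25:',q)
E
```

```text
2509.5
up 0.0095 yaw 21.135548 x at y=.25: [0.5420891 0.25     ]
up 0.0205 yaw 21.135204 x at y=.25: [0.5409665 0.25     ]
lo 0.0205 yaw 20.693974 x at y=.25: [0.51413894 0.25      ]
```

```bash
python3 - <<'E'
from h import *
print(to([.4515,.4037,.06],35.3),ctrl.get_obs()['eef_pos'],ctrl.get_obs()['q'].round(2))
E
```

```text
(array([ 2.845, -0.278,  1.972]), array([-0.034, -0.012,  0.189])) [0.3665741  0.32697357 0.13869977] [0.48 0.1  1.9  0.   1.14 1.42]
```

{"op": "carry_out", "data": {"plan": "0.7 -0.07 0 0 0 0.1;0.7 -0.07 0 0 0 0.1;0.7 -0.07 0.2 0 0 0;0.7 -0.07 0.4 0 0 0;0 0 0.7 0 0 0;0 0 0.65 0 0 0;0 0 0 0 0 0;0 0 0 0 0 0"}}

```text
time_s: 7.58
eef_pos: [0.4548, 0.3936, 0.0585]
eef_rot: [0.001, 0.955, 0.296, -0.002]
wrist_force: [1.1, 0.3, 0.1]
opening: 0.701
grasp_force: 0.0
```

```bash
python3 - <<'E'
from h import *
i=snap('scene','s3')['pixels'];cv2.imwrite('pics/g.png',cv2.resize(i[140:290,120:320],(800,600),interpolation=cv2.INTER_CUBIC)[:,:,::-1])
print(to([.4515,.4037,.02],35.3),ctrl.get_obs()['eef_pos'])
E
```

```text
(array([ 0.035, -0.257,  1.009]), array([ 0.   ,  0.006, -0.146])) [0.45618275 0.39445616 0.06036049]
```

View pics/g.png

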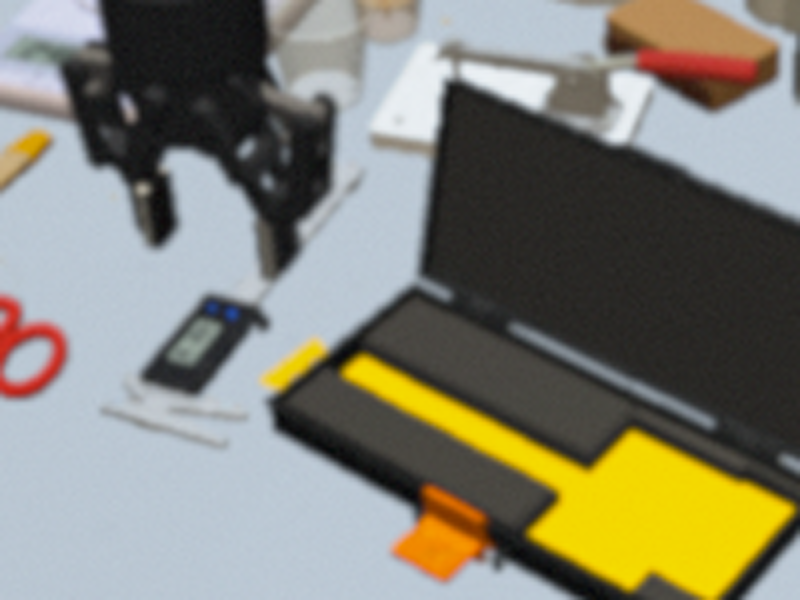

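The open gripper stands above the caliper head, with its fingers either side of crop (205,340), and the case is open on the right.

{"op": "carry_out", "data": {"plan": "0.03 -0.26 0 0 0 -0.15;0 0 0.3 0 0 0;0 0 0.3 0 0 0;0 0 0.2 0 0 0;0 0 0.2 0 0 0;0 0 0 0 0 0;0 0 0 0 0 0;0 0 0 0 0 0", "claw": -0.2}}

```text
time_s: 8.3
eef_pos: [0.4515, 0.4039, 0.0197]
eef_rot: [0.0, 0.953, 0.303, 0.0]
wrist_force: [0.3, -0.3, 0.5]
opening: 0.596
grasp_force: 0.0
```

```bash
python3 - <<'E'
from h import *
print(to([.4515,.4037,.002],35.3),ctrl.get_obs()['eef_pos'],ctrl.get_obs()['opening'])
E
```

```text
(array([-0.003,  0.004,  0.442]), array([ 0.   , -0.   ,  0.005])) [0.45151253 0.40389068 0.01968456] 0.5964116057089529
```

{"op": "carry_out", "data": {"plan": "0 0 0.1 0 0 0;0 0 0.1 0 0 0;0 0 0.1 0 0 0;0 0 0.05 0 0 0;0 0 0.05 0 0 0;0 0 0.05 0 0 0;0 0 0 0 0 0;0 0 0 0 0 0"}}

```text
time_s: 8.97
eef_pos: [0.4513, 0.4039, 0.0016]
eef_rot: [0.0, 0.953, 0.304, -0.0]
wrist_force: [-0.1, -0.2, 0.5]
opening: 0.601
grasp_force: 0.0
```

{"op": "carry_out", "data": {"plan": "0 0 0 0 0 0;0 0 0 0 0 0;0 0 0 0 0 0;0 0 0 0 0 0;0 0 0 0 0 0;0 0 0 0 0 0;0 0 0 0 0 0;0 0 0 0 0 0", "claw": 1}}

```text
time_s: 9.63
eef_pos: [0.4517, 0.4042, 0.0022]
eef_rot: [-0.0, 0.953, 0.304, 0.0]
wrist_force: [-0.9, 0.9, 5.5]
opening: 0.38
grasp_force: 60.2
```

{"op": "carry_out", "data": {"plan": "0 0 -0.1 0 0 0;0 0 -0.2 0 0 0;0 0 -0.4 0 0 0;0 0 -0.6 0 0 0;0 0 -0.6 0 0 0;0 0 -0.6 0 0 0;0 0 -0.5 0 0 -0.3;0 0 0 0 0 -0.5"}}

```text
time_s: 10.3
eef_pos: [0.4537, 0.4054, 0.127]
eef_rot: [-0.001, 0.94, 0.342, 0.004]
wrist_force: [1.3, 0.4, -1.1]
opening: 0.374
grasp_force: 59.7
```

{"op": "carry_out", "data": {"plan": "0 0 0 0 0 -0.8;0 0 0 0 0 -0.8;0 0 0 0 0 -0.8;0 0 0 0 0 -0.8;0 0 0 0 0 -0.8;0 0 0 0 0 -0.8;0 0 0 0 0 -0.8;0 0 0 0 0 -0.8"}}

```text
time_s: 10.97
eef_pos: [0.4509, 0.4036, 0.1216]
eef_rot: [-0.0, 0.784, 0.621, -0.0]
wrist_force: [0.5, -0.1, -1.1]
opening: 0.377
grasp_force: 59.7
```

{"op": "carry_out", "data": {"plan": "0 0 0 0 0 -0.8;0 0 0 0 0 -0.8;0 0 0 0 0 -0.8;0 0 0 0 0 -0.8;0 0 0 0 0 -0.8;0 0 0 0 0 -0.8;0 0 0 0 0 -0.8;0 0 0 0 0 -0.4"}}

```text
time_s: 11.63
eef_pos: [0.4509, 0.4036, 0.1216]
eef_rot: [-0.0, 0.565, 0.825, -0.0]
wrist_force: [0.2, -0.4, -1.4]
opening: 0.379
grasp_force: 59.7
```

```bash
python3 - <<'E'
from h import *
o=ctrl.get_obs();print(to([.5496,.1935,.1],110.8),o['eef_pos'],o['opening'],o['wrist_force'])
E
```

```text
(array([-5.79 ,  0.401,  0.542]), array([-0.009,  0.002,  0.07 ])) [0.45091625 0.40362107 0.12163175] 0.37917908096987535 [ 0.18386013 -0.37543226 -1.37994542]
```

{"op": "carry_out", "data": {"plan": "-0.5 0.05 0 0 0 0.07;-0.9 0.05 0 0 0 0;-0.95 0.05 0 0 0 0;-0.95 0.05 0 0 0 0;-0.95 0.1 0 0 0 0;-0.9 0.1 0 0 0 0;-0.5 0 0 0 0 0;-0.14 0 0 0 0 0"}}

```text
time_s: 12.3
eef_pos: [0.5491, 0.1892, 0.1219]
eef_rot: [0.0, 0.571, 0.821, -0.0]
wrist_force: [1.1, -0.5, -1.1]
opening: 0.377
grasp_force: 59.7
```

{"op": "carry_out", "data": {"plan": "0 0 0.3 0 0 0;0 0 0.3 0 0 0;0 0 0.3 0 0 0;0 0 0.3 0 0 0;0 0 0.2 0 0 0;0 0 0 0 0 0;0 0 0 0 0 0;0 0 0 0 0 0"}}

```text
time_s: 12.97
eef_pos: [0.548, 0.1932, 0.0659]
eef_rot: [0.0, 0.569, 0.822, 0.0]
wrist_force: [0.4, -0.0, -1.9]
opening: 0.375
grasp_force: 59.7
```

```bash
python3 - <<'E'
from h import *
o=ctrl.get_obs();print(to([.5496,.1935,.03],110.8),o['eef_pos'],o['opening'],o['wrist_force'])
c=snap('scene','s4');t=snap('top','t4')
a=cv2.resize(c['pixels'][120:300,160:360],(400,360),interpolation=cv2.INTER_CUBIC);b=cv2.resize(t['pixels'][160:340,190:390],(400,360),interpolation=cv2.INTER_CUBIC)
cv2.imwrite('pics/h.png',np.hstack([a,b])[:,:,::-1])
E
```

```text
(array([-0.007,  0.039,  0.898]), array([ 0.005,  0.001, -0.034])) [0.54803229 0.19320434 0.06592214] 0.3748986077608914 [ 0.4250523  -0.04165885 -1.87241091]
```

{"op": "carry_out", "data": {"plan": "0 0.04 0.2 0 0 0;0 0 0.2 0 0 0;0 0 0.2 0 0 0;0 0 0.2 0 0 0;0 0 0.1 0 0 0;0 0 0.05 0 0 0;0 0 0 0 0 0;0 0 0 0 0 0"}}

```text
time_s: 13.73
eef_pos: [0.5494, 0.1933, 0.0276]
eef_rot: [-0.0, 0.57, 0.822, -0.0]
wrist_force: [-0.4, -0.2, -1.6]
opening: 0.375
grasp_force: 59.7
```

{"op": "carry_out", "data": {"plan": "0 0 0.025 0 0 0;0 0 0.025 0 0 0;0 0 0.025 0 0 0;0 0 0.025 0 0 0;0 0 0.025 0 0 0;0 0 0.025 0 0 0;0 0 0 0 0 0;0 0 0 0 0 0"}}

```text
time_s: 14.4
eef_pos: [0.5492, 0.1933, 0.0216]
eef_rot: [-0.0, 0.57, 0.822, -0.0]
wrist_force: [-0.8, 0.1, -1.3]
opening: 0.379
grasp_force: 59.7
```

{"op": "carry_out", "data": {"plan": "0 0 0.025 0 0 0;0 0 0.025 0 0 0;0 0 0.025 0 0 0;0 0 0.025 0 0 0;0 0 0 0 0 0;0 0 0 0 0 0;0 0 0 0 0 0;0 0 0 0 0 0"}}

```text
time_s: 15.07
eef_pos: [0.5494, 0.1933, 0.0177]
eef_rot: [0.0, 0.57, 0.822, 0.0]
wrist_force: [-0.5, -0.1, -1.6]
opening: 0.379
grasp_force: 59.7
```

{"op": "carry_out", "data": {"plan": "0 0 0.02 0 0 0;0 0 0.02 0 0 0;0 0 0.02 0 0 0;0 0 0.02 0 0 0;0 0 0 0 0 0;0 0 0 0 0 0;0 0 0 0 0 0;0 0 0 0 0 0"}}

```text
time_s: 15.73
eef_pos: [0.5494, 0.1933, 0.0145]
eef_rot: [0.0, 0.57, 0.822, 0.0]
wrist_force: [-0.2, -0.2, -1.1]
opening: 0.381
grasp_force: 59.7
```

{"op": "carry_out", "data": {"plan": "0 0 0.02 0 0 0;0 0 0 0 0 0;0 0 0.02 0 0 0;0 0 0 0 0 0;0 0 0.02 0 0 0;0 0 0 0 0 0;0 0 0 0 0 0;0 0 0 0 0 0"}}

```text
time_s: 16.4
eef_pos: [0.5493, 0.1934, 0.0121]
eef_rot: [-0.0, 0.569, 0.822, -0.0]
wrist_force: [0.2, -0.2, -1.8]
opening: 0.379
grasp_force: 59.7
```

{"op": "carry_out", "data": {"plan": "0 0 0.02 0 0 0;0 0 0 0 0 0;0 0 0.02 0 0 0;0 0 0 0 0 0;0 0 0 0 0 0;0 0 0 0 0 0;0 0 0 0 0 0;0 0 0 0 0 0"}}

```text
time_s: 17.07
eef_pos: [0.5497, 0.1933, 0.0108]
eef_rot: [0.0, 0.569, 0.822, 0.0]
wrist_force: [0.5, -0.9, 4.8]
opening: 0.38
grasp_force: 60.3
```

{"op": "carry_out", "data": {"plan": "0 0 0 0 0 0;0 0 0 0 0 0;0 0 0 0 0 0;0 0 0 0 0 0;0 0 -0.1 0 0 0;0 0 -0.2 0 0 0;0 0 -0.3 0 0 0;0 0 -0.3 0 0 0", "claw": -0.1}}

```text
time_s: 17.73
eef_pos: [0.5494, 0.1934, 0.0477]
eef_rot: [0.0, 0.569, 0.822, 0.0]
wrist_force: [0.0, -0.9, 0.4]
opening: 0.548
grasp_force: 0.0
```

{"op": "carry_out", "data": {"plan": "0 0 -0.5 0 0 0;0 0 -0.7 0 0 0;0 0 -0.7 0 0 0;0 0 -0.7 0 0 0;0 0 -0.7 0 0 0;-0.9 0 -0.2 0 0 0;-0.9 0.2 0 0 0 0;-0.9 0.2 0 0 0 0"}}

```text
time_s: 18.4
eef_pos: [0.6035, 0.0974, 0.1902]
eef_rot: [0.002, 0.569, 0.823, 0.001]
wrist_force: [-0.5, 0.3, -0.1]
opening: 0.549
grasp_force: 0.0
```

```bash
python3 - <<'E'
from h import *
o=ctrl.get_obs();print(o['eef_pos'],o['opening'],o['wrist_force'],o['q'].round(2))
c=snap('scene','s5');t=snap('top','t5')
a=cv2.resize(c['pixels'][140:290,180:340],(400,375),interpolation=cv2.INTER_CUBIC);b=cv2.resize(t['pixels'][170:320,200:360],(400,375),interpolation=cv2.INTER_CUBIC)
cv2.imwrite('pics/i.png',np.hstack([a,b])[:,:,::-1])
E
```

```text
[0.6035491  0.09737079 0.19024116] 0.5491991662528565 [-0.46121436  0.33458575 -0.10722548] [-0.03  0.29  1.55 -0.    1.29 -0.39]
```

View pics/i.png

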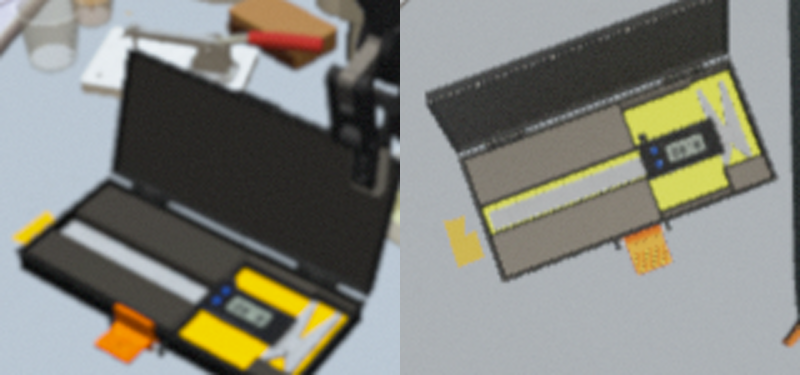

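The caliper lies in its cut-out: the beam runs from right-hand pane (490,215) to (645,165), the head is centred at (683,148), and the lid is still up. Next I work out how to get behind the lid.

```bash
cat >> h.py <<'E'
CEN=np.array([.5361,.2286]);a_=np.radians(20.8);CX=np.array([np.cos(a_),np.sin(a_)]);CY=np.array([-CX[1],CX[0]])
def cs(x,y,z): return np.r_[CEN+CX*x+CY*y,z]
E
python3 - <<'E'
from h import *
t=dict(np.load('pics/top0.npz'));s=dict(np.load('pics/scene0.npz'))
print('cup',onz(t,304,146,.06),onz(s,346,220,.05))
for n,uv,z in(('board',(168,170),.02),('brick',(173,116),.05),('lidtop L',(200+428/2.5,170+95/2.5),.1315),('lidtop R',(200+(728)/2.5,170+0),.1315)):
    p=onz(t,*uv,z)[:2];print(n,p,(p-CEN)@CX,(p-CEN)@CY)
t5=dict(np.load('pics/t5.npz'));i=np.load('pics/t5.npz')
p=cs(.125,.03,.2);print(p,to(p,21))
E
```

```text
cup [0.72546026 0.19552709 0.06      ] [0.71945497 0.18390524 0.05      ]
board [0.68228377 0.48963046] 0.2293500746719726 0.19210710213686533
brick [0.79434904 0.4766375 ] 0.32949767383730516 0.1401657958669025
lidtop L [0.58342913 0.07054614] -0.011881541813967058 -0.16455971237856615
lidtop R [ 0.65986491 -0.16742971] -0.0249342961053747 -0.41416852382373986
[0.6423     0.30103314 0.2       ] (array([ 4.548,  2.671, -0.279]), array([ 5.7000e-02, -4.0000e-03,  1.5587e+01]))
```

{"op": "carry_out", "data": {"plan": "0.5 0.3 -0.28 0 0 0;0.8 0.5 0 0 0 0;0.8 0.5 0 0 0 0;0.8 0.5 0 0 0 0;0.8 0.5 0 0 0 0;0.6 0.3 0 0 0 0;0.25 0.07 0 0 0 0.5;0 0 0 0 0 0.9", "claw": 1}}

```text
time_s: 19.17
eef_pos: [0.637, 0.3099, 0.1987]
eef_rot: [-0.0, 0.625, 0.781, 0.001]
wrist_force: [0.5, -0.4, -0.7]
opening: 0.0
grasp_force: 0.0
```

{"op": "carry_out", "data": {"plan": "0 0 0 0 0 0.9;0 0 0 0 0 0.9;0 0 0 0 0 0.9;0 0 0 0 0 0.9;0 0 0 0 0 0.9;0 0 0 0 0 0.9;0 0 0 0 0 0.9;0 0 0 0 0 0.9"}}

```text
time_s: 19.83
eef_pos: [0.6377, 0.3065, 0.1991]
eef_rot: [-0.0, 0.861, 0.508, 0.0]
wrist_force: [0.8, -0.5, 0.8]
opening: -0.003
grasp_force: 0.0
```

{"op": "carry_out", "data": {"plan": "0 0 0 0 0 0.9;0 0 0 0 0 0.9;0 0 0 0 0 0.9;0 0 0 0 0 0.9;0 0 0 0 0 0.9;0 0 0 0 0 0.9;0 0 0 0 0 0.9;0 0 0 0 0 0.7"}}

```text
time_s: 20.5
eef_pos: [0.6377, 0.3064, 0.199]
eef_rot: [-0.0, 0.983, 0.182, 0.0]
wrist_force: [-0.5, 0.4, 0.5]
opening: -0.004
grasp_force: 0.0
```

```bash
python3 - <<'E'
from h import *
o=ctrl.get_obs();print(to(cs(.125,.03,.105),20.8),o['eef_pos'],o['q'].round(2),o['wrist_force'])
E
```

```text
(array([0.057, 0.167, 2.351]), array([-0.002, -0.007,  0.026])) [0.63773093 0.30640316 0.19903774] [0.28 0.5  1.27 0.   1.38 1.49] [-0.50687219  0.41371972  0.5188333 ]
```

{"op": "carry_out", "data": {"plan": "0.12 0.1 0 0 0 0;0 0 0.4 0 0 0;0 0 0.5 0 0 0;0 0 0.5 0 0 0;0 0 0.5 0 0 0;0 0 0.4 0 0 0;0 0 0 0 0 0;0 0 0 0 0 0"}}

```text
time_s: 21.17
eef_pos: [0.6436, 0.3037, 0.1053]
eef_rot: [0.0, 0.983, 0.185, -0.001]
wrist_force: [-0.5, -0.3, 0.1]
opening: -0.001
grasp_force: 0.0
```

```bash
python3 - <<'E'
from h import *
# tip path (case x, z) for tip corner touching outer face at radius r; H=hinge height
H=.0255
for th in np.radians([90,80,70,60,50,40,30,20,12,6]):
    for r in(.075,.095):
        f=r*np.cos(th)-.012*np.sin(th);z=r*np.sin(th)+.012*np.cos(th);print(int(np.degrees(th)+.5),r,'contact case x %.3f z %.3f'%(.0575-f,H+z),end=' | ')
    print()
o=ctrl.get_obs();d=o['eef_pos'][:2]-CEN;print(d@CX,d@CY,o['eef_pos'],o['wrist_force'])
E
```

```text
90 0.075 contact case x 0.069 z 0.100 | 90 0.095 contact case x 0.069 z 0.120 | 
80 0.075 contact case x 0.056 z 0.101 | 80 0.095 contact case x 0.053 z 0.121 | 
70 0.075 contact case x 0.043 z 0.100 | 70 0.095 contact case x 0.036 z 0.119 | 
60 0.075 contact case x 0.030 z 0.096 | 60 0.095 contact case x 0.020 z 0.114 | 
50 0.075 contact case x 0.018 z 0.091 | 50 0.095 contact case x 0.006 z 0.106 | 
40 0.075 contact case x 0.008 z 0.083 | 40 0.095 contact case x -0.008 z 0.096 | 
30 0.075 contact case x -0.001 z 0.073 | 30 0.095 contact case x -0.019 z 0.083 | 
20 0.075 contact case x -0.009 z 0.062 | 20 0.095 contact case x -0.028 z 0.069 | 
12 0.075 contact case x -0.013 z 0.053 | 12 0.095 contact case x -0.033 z 0.057 | 
6 0.075 contact case x -0.016 z 0.045 | 6 0.095 contact case x -0.036 z 0.047 | 
0.12719915222304876 0.03205879752016439 [0.64362473 0.30373869 0.10529657] [-0.48736544 -0.26524027  0.07105797]
```

{"op": "carry_out", "data": {"plan": "-0.2 0 0 0 0 0;-0.15 0 0 0 0 0;-0.15 0 0 0 0 0;-0.15 0 0 0 0 0;-0.2 0 0 0 0 0;-0.2 0 0 0 0 0;-0.2 0 0 0 0 0;-0.2 0 0 0 0 0"}}

```text
time_s: 21.83
eef_pos: [0.5896, 0.2826, 0.1062]
eef_rot: [-0.0, 0.983, 0.184, 0.001]
wrist_force: [2.3, 1.9, 1.8]
opening: 0.003
grasp_force: 1.2
```

{"op": "carry_out", "data": {"plan": "-0.27 0 0 0 0 0;-0.27 0 0 0 0 0;-0.27 0 0 0 0 0;-0.16 0 0.09 0 0 0;-0.16 0 0.09 0 0 0;-0.15 0 0.1 0 0 0;-0.15 0 0.1 0 0 0;0 0 0 0 0 0"}}

```text
time_s: 22.5
eef_pos: [0.535, 0.2615, 0.0889]
eef_rot: [0.0, 0.983, 0.184, -0.001]
wrist_force: [0.2, 0.7, 0.5]
opening: 0.005
grasp_force: 0.7
```

```bash
python3 - <<'E'
from h import *
o=ctrl.get_obs();d=o['eef_pos'][:2]-CEN;print(d@CX,d@CY,o['eef_pos'],o['wrist_force'])
E
```

```text
0.010652891876678509 0.031172900063662287 [0.53498888 0.26152414 0.08891778] [0.231682   0.65448644 0.49594599]
```

{"op": "carry_out", "data": {"plan": "-0.12 0 0.14 0 0 0;-0.12 0 0.14 0 0 0;-0.11 0.1 0.15 0 0 0;-0.11 0.1 0.15 0 0 0;-0.1 0.1 0.12 0 0 0;-0.1 0.1 0.12 0 0 0;0 0 0 0 0 0;0 0 0 0 0 0"}}

```text
time_s: 23.17
eef_pos: [0.5174, 0.2367, 0.0571]
eef_rot: [0.0, 0.983, 0.184, -0.001]
wrist_force: [-0.1, -0.4, 1.5]
opening: -0.003
grasp_force: 0.9
```

```bash
python3 - <<'E'
from h import *
o=ctrl.get_obs();d=o['eef_pos'][:2]-CEN;print(d@CX,d@CY,o['eef_pos'],o['wrist_force'])
E
```

```text
-0.01456103736239026 0.014213543458725999 [0.51744064 0.23671646 0.05712394] [-0.12855952 -0.43029922  1.4705037 ]
```

{"op": "carry_out", "data": {"plan": "-0.14 0.07 0 0 0 0;-0.14 0.07 0 0 0 0;-0.14 0.07 0 0 0 0;-0.14 0.07 0 0 0 0;-0.13 0.07 0 0 0 0;0 0 0.1 0 0 0;0 0 0.1 0 0 0;0 0 0 0 0 0"}}

```text
time_s: 23.83
eef_pos: [0.4965, 0.2142, 0.0486]
eef_rot: [0.0, 0.983, 0.184, -0.001]
wrist_force: [-0.2, -1.8, 1.1]
opening: 0.004
grasp_force: 0.7
```

```bash
python3 - <<'E'
from h import *
o=ctrl.get_obs();d=o['eef_pos'][:2]-CEN;print(d@CX,d@CY,o['eef_pos'],o['wrist_force'])
E
```

```text
-0.042130078756889004 0.0006487483945017956 [0.49648535 0.21424578 0.0486386 ] [-0.17888352 -1.84159201  1.11998804]
```

{"op": "carry_out", "data": {"plan": "0 0 0.03 0 0 0;0 0 0.03 0 0 0;0 0 0.03 0 0 0;0 0 0.03 0 0 0;0 0 0.02 0 0 0;0 0 0.02 0 0 0;0 0 0 0 0 0;0 0 0 0 0 0"}}

```text
time_s: 24.5
eef_pos: [0.4972, 0.2147, 0.0432]
eef_rot: [-0.0, 0.983, 0.184, -0.0]
wrist_force: [-0.7, -0.6, 1.5]
opening: 0.0
grasp_force: 0.8
```

{"op": "carry_out", "data": {"plan": "0 0 0.02 0 0 0;0 0 0.02 0 0 0;0 0 0.02 0 0 0;0 0 0 0 0 0;0 0 0 0 0 0;0 0 0 0 0 0;0 0 0 0 0 0;0 0 0 0 0 0"}}

```text
time_s: 25.17
eef_pos: [0.4973, 0.2146, 0.041]
eef_rot: [0.0, 0.983, 0.184, -0.0]
wrist_force: [-2.0, -0.8, 4.3]
opening: 0.004
grasp_force: 2.2
```

{"op": "carry_out", "data": {"plan": "0 0 0.02 0 0 0;0 0 0 0 0 0;0 0 0.02 0 0 0;0 0 0 0 0 0;0 0 0 0 0 0;0 0 0 0 0 0;0 0 0 0 0 0;0 0 0 0 0 0"}}

```text
time_s: 25.83
eef_pos: [0.4971, 0.2146, 0.0394]
eef_rot: [0.0, 0.983, 0.184, -0.0]
wrist_force: [-3.2, -1.6, 5.6]
opening: 0.003
grasp_force: 2.9
```

{"op": "carry_out", "data": {"plan": "0 0 0.02 0 0 0;0 0 0 0 0 0;0 0 0.02 0 0 0;0 0 0 0 0 0;0 0 0 0 0 0;0 0 0 0 0 0;0 0 0 0 0 0;0 0 0 0 0 0"}}

```text
time_s: 26.5
eef_pos: [0.497, 0.2146, 0.0379]
eef_rot: [0.0, 0.983, 0.184, -0.0]
wrist_force: [-4.6, -0.7, 8.2]
opening: 0.001
grasp_force: 3.8
```

{"op": "carry_out", "data": {"plan": "0 0 0.015 0 0 0;0 0 0 0 0 0;0 0 0.015 0 0 0;0 0 0 0 0 0;0 0 0 0 0 0;0 0 0 0 0 0;0 0 0 0 0 0;0 0 0 0 0 0"}}

```text
time_s: 27.17
eef_pos: [0.4969, 0.2145, 0.0372]
eef_rot: [0.0, 0.983, 0.184, -0.001]
wrist_force: [-6.3, -1.7, 13.3]
opening: 0.0
grasp_force: 6.3
```

{"op": "carry_out", "data": {"plan": "0.01 0 0.01 0 0 0;0 0 0 0 0 0;0 0 0 0 0 0;0 0 0 0 0 0;0 0 0 0 0 0;0 0 0 0 0 0;0 0 0 0 0 0;0 0 0 0 0 0"}}

```text
time_s: 27.83
eef_pos: [0.4971, 0.2146, 0.0366]
eef_rot: [0.0, 0.983, 0.184, -0.001]
wrist_force: [-6.5, -2.0, 11.8]
opening: -0.004
grasp_force: 5.8
```

{"op": "carry_out", "data": {"plan": "0.02 0 0.01 0 0 0;0 0 0 0 0 0;0 0 0 0 0 0;0 0 0 0 0 0;0 0 0 0 0 0;0 0 0 0 0 0;0 0 0 0 0 0;0 0 0 0 0 0"}}

```text
time_s: 28.5
eef_pos: [0.4971, 0.2146, 0.0365]
eef_rot: [0.0, 0.983, 0.184, -0.002]
wrist_force: [-11.2, -3.5, 18.3]
opening: -0.003
grasp_force: 8.8
```

{"op": "carry_out", "data": {"plan": "-0.03 0 -0.02 0 0 0;0 0 -0.05 0 0 0;0 0 -0.1 0 0 0;0 0 -0.2 0 0 0;0 0 -0.3 0 0 0;0 0 -0.5 0 0 0;0 0 -0.6 0 0 0;0 0 -0.6 0 0 0"}}

```text
time_s: 29.17
eef_pos: [0.4973, 0.2147, 0.1322]
eef_rot: [-0.0, 0.983, 0.184, 0.0]
wrist_force: [-0.1, 0.3, -0.9]
opening: 0.0
grasp_force: 0.0
```

{"op": "carry_out", "data": {"plan": "-0.9 0 -0.3 0 0 0;-0.9 0 0 0 0 0;-0.9 0 0 0 0 0;-0.9 0 0 0 0 0;-0.5 0 0 0 0 0;0 0 0 0 0 0;0 0 0 0 0 0;0 0 0 0 0 0"}}

```text
time_s: 29.83
eef_pos: [0.3459, 0.1556, 0.1438]
eef_rot: [0.0, 0.983, 0.184, 0.002]
wrist_force: [0.7, 0.9, 0.0]
opening: 0.002
grasp_force: 0.0
```

```bash
python3 - <<'E'
from h import *
o=ctrl.get_obs();print(o['eef_pos'],o['wrist_force'])
t=snap('top','t6');t0=dict(np.load('pics/top0.npz'));s=snap('scene','s6');s0=dict(np.load('pics/scene0.npz'))
for n,a,b,(x0,y0,x1,y1) in(('top',t,t0,(215,185,360,255)),('scene',s,s0,(235,205,330,300)),('toppad',t,t0,(285,258,315,285)),('scenepad',s,s0,(215,255,252,288)),('hinge area top',t,t0,(215,150,330,200))):
    d=np.abs(a['pixels'][y0:y1,x0:x1].astype(int)-b['pixels'][y0:y1,x0:x1]).max(2);print(n,d.mean().round(1),(d>40).mean().round(4))
for c in(t,s,t0,s0):
    h=cv2.inRange(cv2.cvtColor(c['pixels'],cv2.COLOR_RGB2HSV),(22,110,100),(38,255,255));print((h[200:300,230:350]>0).sum())
E
```

```text
[0.34587729 0.15555423 0.14375003] [7.39252814e-01 8.50928570e-01 7.75384283e-04]
top 2.7 0.0
scene 16.6 0.0
toppad 2.7 0.0
scenepad 16.1 0.0
hinge area top 2.3 0.0
38
6
38
7
```

The case looks the same as in the first shut view, with no differing pixels, and the lid stays down without being touched.

```bash
python3 -c "
from bench import ctrl
print(ctrl.hand_in())"
```

```text
the job is handed in; nothing more can be done
None
```

I handed the job in at about 30 s: the caliper lies in its cut-out, the lid is shut and held by the latch, and the highest push I measured was about 22 N. The judge's verdict was not shown.

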